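# Set a router bit in the collet and nip up the nut

### The arm

A 6-joint arm with a two-finger parallel gripper is mounted at the origin on the work surface. World frame = base frame: x ahead of the robot, y to its left, z up, the work surface at z = 0. Lengths are in m, angles in rad, forces in N, time in s.
With the tool pointing down it reaches from about 0.275 to 0.85 m from the base axis. Payload 5.2 kg.
Tool frame: the origin (TCP) lies at the very end of the fingers, on their centre line; the grasp point (between the pads) lies pinch_z behind it (pinch_z is the distance from the TCP to the grasp point, in m); z points along the fingers, y is the line along which they close (so a half turn about z gives the same grasp; the last joint's range is limited). The gripper opens to 85 mm and grips with 20 to 120 N. Pads are 22 mm wide; open, the fingers measure 114 mm over their backs; the gripper's body (76 mm by 85 mm) begins 54 mm behind the grasp point. The pads swing forward as they close: fully open they stand 13 mm farther back than shut.
Start: joints at [-1.525, 0.259, 1.535, -0, 1.348, -0.203], TCP at [0.135, -0.533, 0.231] pointing down, gripper open.
Joint ranges: [-3.14, 3.14], [-0.91, 2.08], [0.19, 2.58], [-1.22, 4.36], [0.22, 2.71], [-3.12, 3.12]. Speed limits (rad/s): [2.57, 2.57, 3.14, 3.14, 3.14, 3.14].

### API

Orientations are given as [roll, pitch, yaw] about the fixed x, y, z axes, in that order (R = Rz(yaw) Ry(pitch) Rx(roll)).
In Python, from rig import * gives the robot as it stands.
- The arm moves only by the shell command python3 -m crank 'ROWS' [FORCE]. ROWS is JSON, a list of rows, each a list of 5 numbers: the gripper command: -1 is fully open, 1 is shut, values between are in proportion, then the shift along the tool's x, y, z in mm, then the turn about the tool's z in rad. In form: [[claw, tx, ty, tz, yaw], ...]. A call has 1 to 20 rows; each row is the pose to reach, as a shift and turn from the pose commanded when the call began, along the tool's axes at that moment; what a row does not reach only later rows make up. A row lasts 1/12 s, in which the tool goes at most 41.7 mm and 7.16 degrees, less where a joint would pass 70% of its speed; a pose out of reach is approached as far as the arm can. A call with a gripper value outside its range is refused whole. The fingers move at their own pace and stop on an object; FORCE is the grip in N (left out, the last holds). Time passes only in rows, so rows that repeat a pose let the fingers close. It gives the time, the measured TCP pose, the force, the opening and the grip force at its end, in the units of the state.
- state(): the state, without advancing time (a new reading comes with each control period).
- camera(name): name is "scene" or "top"; returns a dict with "frame" (384x512x3 uint8, red, green, blue), "camera_matrix" (3x3 intrinsics, pixels), "camera_from_world" (4x4, takes a point from world to camera coordinates). Camera axes: x right, y down, z forward; pixel columns grow to the right and rows downward; lengths in m; the calibration is good to about 2 mm. A picture is of the moment at which its call begins. There is no depth.
- sign_off(): hands the job in; it is judged then, once.
The state is a dict: "time_s": time; "joint_pos": joint angles; "joint_vel": joint speeds; "joint_torque": joint torques, N m; "tool_pos": TCP position; "orientation": TCP orientation; "wrist_force": force on the tool from outside, world axes, zero at the start; "wrist_torque": the same for the moment, N m; "width": finger opening in m; "gripper_force": force on a finger pad.
Only numpy, scipy, OpenCV 4.12 (cv2) and the standard library are available. Lean on these libraries where they do the work, as an engineer would, in place of code of your own. Each camera call takes 0.05 s, during which the arm holds its last target. There are 200 camera calls.

### The job

Take the straight router bit (the plain round one, not the pointed or the round-nosed one) out of the wooden rack and push its shank gently down into the router's collet until it stands fully home on the stop inside. Then turn the collet nut clockwise, seen from above, until you feel it come up tight and the collet grips the shank firmly, but do not strain the nut past that. Leave the other bits, the spanner and the pencil tin where they are, and let go of everything at the end.

Things in the scene. Friction and masses are not known exactly. Their poses are not given: they have to be found in the camera images.
- bit_head (a point): centre of the straight bit's cutting head: a plain fluted steel cylinder, 20 mm in diameter, 20 mm tall, no cone or dome; the head's underside is 10 mm below. It tops a 12 mm round shank 44 mm long. z points up along the bit. In the rack, and fully home in the collet alike, 14 mm of bare shank shows below the head
- bit_foot (a point): centre of the lower end of the straight bit's shank, 54 mm below bit_head along the axis
- straight_bit: the whole straight bit, 64 mm tall, about 85 g, origin at the shank's lower end, z up along it; at the start it stands upright in one of the rack's three holes (which one varies)
- rack: fixed block of brown wood, 64 mm (x) by 230 mm (y) by 42 mm tall, origin at the centre of its underside; three upright holes, 13 mm wide and 30 mm deep, at y = -75, 0 and +75 mm on its centre line hold the three bits
- nut_center (a point): centre, half-way up, of the collet nut on the upright spindle: bare steel hexagon, 32 mm across flats, 24 mm tall, underside 24 mm and top 48 mm above the table. z up; x points at the middle of a flat, with flats every 60 degrees; it turns with the nut. Clockwise from above tightens, 1 to 4.5 rad in all (varies), so in several grasps. It stays where left, easing back a little if very tight
- nut: the same nut, origin on its axis at its underside. It runs with a steady friction of about 0.45 N m (either way, also at rest), then, as the collet closes on the shank, the torque climbs by about 0.5 N m per rad: the grip is firm once it has risen by 0.3 N m over the first running level, a rise of 0.4 to 0.45 is right, beyond 0.6 the collet is strained
- collet_stop (a point): centre of the top of the stop at the bottom of the collet's bore, 20 mm above the table, on the spindle's axis, where the shank's end must stand. The collet's mouth (split steel sleeve, rounded lips, 2 mm above the nut's top) lies 30 mm above this point; spring leaves in it hold the shank lightly, so it is pushed in against a drag of about 8 to 15 N all the way and stays part-way if let go
- stop: the stop, origin at the centre of its top face; pressing the bit on it with more than 45 N harms the bearings
- jaw0: one of the four collet segments that close on the shank from four sides as the nut is tightened (over 50 N each is a firm grip, over 120 N is strained); origin on the spindle's axis at table height
- jaw1: the next collet segment, a quarter turn on
- jaw2: the third collet segment, opposite the first
- jaw3: the fourth collet segment, opposite the second
- cone_head (a point): head of the pointed bit (cone 30 mm wide) in the rack; not to be moved
- ball_head (a point): head of the round-nosed bit (dome 17 mm wide) in the rack; not to be moved
- spanner: flat open-ended steel spanner, 195 mm long, 6 mm thick, lying beyond the router; origin 75 mm from the tips of its jaws, underneath; for later, not to be moved
- tin_mid (a point): middle of a plain orange tin, 74 mm wide and 102 mm tall, with pencils in it, standing on the bench beyond the router; not to be moved

How it is judged:
On the way, in this order (a step that is already met when the one before it is completed fails the run):
1. the straight bit's shank stands fully home on the stop in the collet (horizontal distance between bit_foot and collet_stop below 0.0025 m and z of bit_foot in the frame of collet_stop below 0.002 m and angle between straight_bit's own z axis and vertical below 0.06 rad), for 0.1 s.
2. the collet grips the shank firmly on all four sides (contact force between each of jaw0, jaw1, jaw2, jaw3 and straight_bit above 50 N), for 0.1 s.
At the end, for the whole second after the job is handed in: The straight bit stands upright in the collet (0.06 rad), its end on the stop (2 mm in height, 2.5 mm sideways), at rest, with each of the four collet segments still pressing on the shank with over 45 N after the nut is let go; other bits, spanner and tin not moved by over 20 mm (all of step 1 and linear speed of straight_bit below 0.02 m/s and contact force between each of jaw0, jaw1, jaw2, jaw3 and straight_bit above 45 N); the robot touches nothing.
It fails at once if the bit is rammed on the stop (more than 45 N) (contact force between straight_bit and stop above 45 N).
It fails at once if the collet is strained by an over-tightened nut (more than 120 N on a segment) (contact force between any of jaw0, jaw1, jaw2, jaw3 and straight_bit above 120 N).
It fails at once if another bit, the spanner or the tin is moved by more than 20 mm (distance of any of cone_head, ball_head, spanner, tin_mid from where it was at the start of the episode above 0.02 m).
It also fails if it takes over 72 s, if anything falls off the work surface, if the arm or the gripper's body presses on something with over 40 N, if the wrist force passes 120 N, or if a joint passes its speed limit or range.

## Working session

There is one attempt and no reset: what is moved stays moved. The work goes in short steps, Python scripts to look and compute and a shell command to move; the robot and the scene stay as the last step left them, time stands still between calls to the robot, and variables do not carry over. Pictures are saved under pics/ and viewed, at most 10 in all, crops included, and the job is handed in when it is done.

```bash
ls; mkdir -p pics
python3 - <<'E'
from rig import *
import cv2,numpy as np
for n in("scene","top"):
    c=camera(n);cv2.imwrite(f"pics/{n}0.png",c["frame"][:,:,::-1]);print(n,c["camera_matrix"].tolist(),np.round(c["camera_from_world"],4).tolist())
s=state();print(s)
a=cv2.imread("pics/scene0.png");b=cv2.imread("pics/top0.png")
E
```

```text
pics
scene [[412.83714925461874, 0.0, 254.57332609294605], [0.0, 412.83714925461874, 188.7743385999964], [0.0, 0.0, 1.0]] [[-0.8618, 0.5066, -0.025, 0.5129], [0.2922, 0.4557, -0.8408, -0.1126], [-0.4145, -0.7319, -0.5408, 1.2613], [0.0, 0.0, 0.0, 1.0]]
top [[448.8117651260184, 0.0, 261.3803759156086], [0.0, 448.8117651260184, 189.88120173240375], [0.0, 0.0, 1.0]] [[0.0263, -0.9996, 0.003, 0.0178], [-0.9778, -0.0264, -0.2078, 0.6249], [0.2078, 0.0025, -0.9782, 0.9876], [0.0, 0.0, 0.0, 1.0]]
{'time_s': 0.1, 'joint_pos': array([-1.52479827e+00,  2.59235115e-01,  1.53596238e+00, -1.00408333e-08,
        1.34800965e+00, -2.02804738e-01]), 'joint_vel': array([ 0.00048313, -0.00032683, -0.0015723 ,  0.0012276 ,  0.00082496,
       -0.00103435]), 'joint_torque': array([ 2.35792606e-03, -4.46966171e+01, -2.91246754e+01, -1.10123174e-04,
        6.18052465e-03, -1.22426677e-06]), 'tool_pos': array([ 0.13543219, -0.53257862,  0.23058119]), 'orientation': array([-3.14001126e+00, -3.25175319e-04,  2.48802538e-01]), 'wrist_force': array([ 0.52403845,  0.32359163, -0.06471834]), 'wrist_torque': array([-0.01678817, -0.03478709,  0.00415735]), 'gripper_force': 0.0, 'width': 0.08531950917709746}
```

View pics/scene0.png

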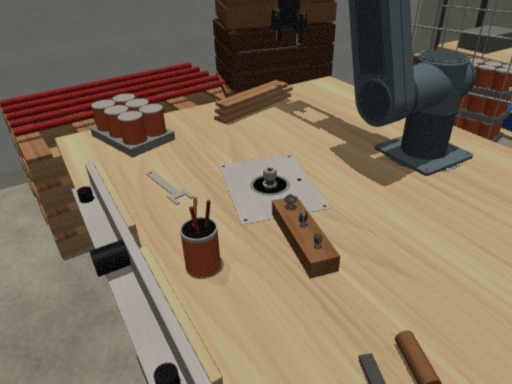

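View pics/top0.png

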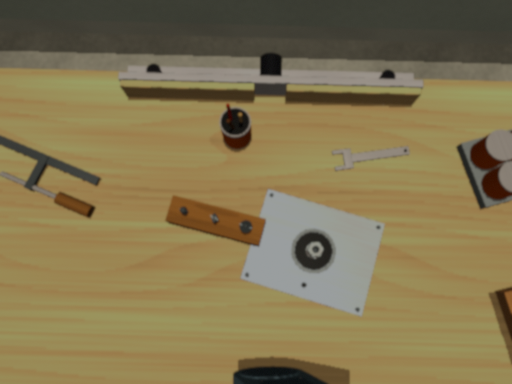

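The scene view shows the rack heads at about (291,202), (303,218) and (318,240), with the nut near (269,178). In the top view the heads are at about (184,211), (214,218) and (246,227), and the nut is at (315,250). I'll zoom in on both.

Run:
```python
import cv2,numpy as np
a=cv2.imread("pics/scene0.png");b=cv2.imread("pics/top0.png")
f=lambda i,x,y,w,h:cv2.resize(i[y:y+h,x:x+w],(400,300),interpolation=cv2.INTER_CUBIC)
im=np.vstack([np.hstack([f(a,265,187,80,60),f(b,166,190,100,75)]),np.hstack([f(a,240,155,60,45),f(b,285,227,60,45)])])
cv2.imwrite("pics/z1.png",im)
```

```text
(no output)
```

View pics/z1.png

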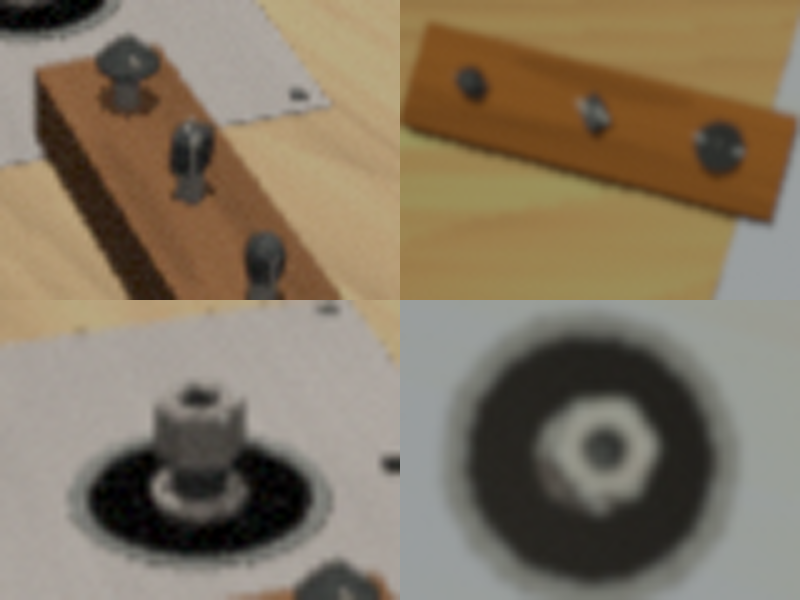

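The straight bit looks like the middle one: its top is bright and flat, and it is the wider of the two slim ones. The cone is next to the plate, and the dark dome is at the far end. Next I'll measure positions and confirm with a larger zoom.

```bash
cat > h.py <<'E'
import numpy as np,cv2
K={'scene':np.array([[412.837,0,254.573],[0,412.837,188.774],[0,0,1]]),'top':np.array([[448.812,0,261.380],[0,448.812,189.881],[0,0,1]])}
from rig import *
def cam(n):
    c=camera(n);return c
def ray(c,uv):
    T=np.array(c["camera_from_world"]);R,t=T[:3,:3],T[:3,3]
    d=R.T@np.linalg.inv(c["camera_matrix"])@np.array([uv[0],uv[1],1.]);return -R.T@t,d/np.linalg.norm(d)
def onz(c,uv,z):
    o,d=ray(c,uv);return o+d*(z-o[2])/d[2]
def tri(c1,u1,c2,u2):
    o1,d1=ray(c1,u1);o2,d2=ray(c2,u2)
    s=np.linalg.lstsq(np.c_[d1,-d2],o2-o1,rcond=None)[0]
    a,b=o1+s[0]*d1,o2+s[1]*d2;return (a+b)/2,np.linalg.norm(a-b)
def proj(c,p):
    q=c["camera_matrix"]@(c["camera_from_world"]@np.r_[p,1])[:3];return q[:2]/q[2]
E
python3 - <<'E'
from h import *
S=camera("scene");T=camera("top")
t=T["frame"];hsv=cv2.cvtColor(t,cv2.COLOR_RGB2HSV)
# rack
m=np.zeros(t.shape[:2],np.uint8);roi=(slice(190,250),slice(160,272))
sub=hsv[roi];m[roi]=((sub[...,1]>150)&(sub[...,2]>80)&(sub[...,0]<16)).astype(np.uint8)*255
m=cv2.morphologyEx(m,cv2.MORPH_CLOSE,np.ones((15,15)))
c=max(cv2.findContours(m,0,2)[0],key=cv2.contourArea);r=cv2.minAreaRect(c);print(r)
bx=np.array([onz(T,p,.042) for p in cv2.boxPoints(r)]);print(bx.round(4).tolist(),bx.mean(0))
print(np.linalg.norm(np.diff(bx,axis=0),axis=1))
e=bx[1]-bx[0];f=bx[2]-bx[1];L=e if np.linalg.norm(e)>np.linalg.norm(f) else f;L=L/np.linalg.norm(L)
for k in(-.075,0,.075):
    p=bx.mean(0)+k*L; 
    for z in(.012,.042,.066,.076):
        p[2]=z;print(k,p.round(4),proj(S,p).round(1),proj(T,p).round(1))
# nut hex top
g=cv2.cvtColor(t,cv2.COLOR_RGB2GRAY)[227:272,285:345]
G=cv2.resize(g,None,fx=8,fy=8,interpolation=cv2.INTER_CUBIC)
m=(G>np.percentile(G[100:260,150:300],50)).astype(np.uint8)
print(G[::24,120:320:16])
a=S["frame"][:,:,::-1];b=t[:,:,::-1]
f=lambda i,x,y,w,h:cv2.resize(i[y:y+h,x:x+w],(400,300),interpolation=cv2.INTER_CUBIC)
cv2.imwrite("pics/z2.png",np.vstack([np.hstack([f(a,286,205,48,36),f(a,300,220,40,30)]),np.hstack([f(b,194,200,40,30),f(b,295,235,40,30)])]))
E
```

```text
((215.10116577148438, 220.11866760253906), (94.58495330810547, 26.452224731445312), 14.858613014221191)
[[0.5485, 0.258, 0.042], [0.6105, 0.2461, 0.042], [0.5579, 0.0259, 0.042], [0.4972, 0.0403, 0.042]] [0.55352799 0.14256765 0.042     ]
[0.0631117  0.22636236 0.06237969]
-0.075 [0.571  0.2155 0.012 ] [316.8 257.1] [186.5 213.8]
-0.075 [0.571  0.2155 0.042 ] [317.6 246.1] [184.5 211.9]
-0.075 [0.571  0.2155 0.066 ] [318.3 236.9] [182.8 210.2]
-0.075 [0.571  0.2155 0.076 ] [318.6 233. ] [182.1 209.5]
0 [0.5535 0.1426 0.012 ] [302.9 235.4] [216.1 221.7]
0 [0.5535 0.1426 0.042 ] [303.4 224.7] [214.9 220. ]
0 [0.5535 0.1426 0.066 ] [303.8 215.9] [213.9 218.5]
0 [0.5535 0.1426 0.076 ] [304.  212.2] [213.4 217.9]
0.075 [0.5361 0.0696 0.012 ] [290.7 216.4] [245.8 229.7]
0.075 [0.5361 0.0696 0.042 ] [290.9 206.1] [245.4 228.1]
0.075 [0.5361 0.0696 0.066 ] [291.2 197.6] [245.1 226.8]
0.075 [0.5361 0.0696 0.076 ] [291.3 193.9] [245.  226.3]
[[157 156 156 155 155 154 153 153 154 155 156 156 156]
 [156 154 145 130 129 124 122 121 123 129 139 147 152]
 [136 124 111  94  77  58  57  60  62  72  95 106 118]
 [110  77  51  36  34  34  33  33  33  33  33  40  67]
 [ 56  36  35  35  35  34  34  33  33  33  33  33  33]
 [ 36  37  36  35  35  50  86  96 105 103  67  35  33]
 [ 36  37  36  45  91 124 148 143 135 146 140  75  34]
 [ 37  37  39  85 125 144 125  69  53  76 137 140  68]
 [ 37  36  39  75 104 145 135  84  67  84 140 128  57]
 [ 37  37  37  57  78  99 134 143 139 143 134  76  34]
 [ 38  37  36  39  54  64  87 114 100  82  69  39  34]
 [ 38  37  37  37  37  36  38  45  44  35  36  35  34]
 [ 82  42  39  37  36  36  37  37  36  35  35  36  34]
 [125 100  57  41  37  36  36  36  36  35  35  42  70]
 [140 129 118 111  98  86  66  57  67  75  94 115 123]]
```

View pics/z2.png

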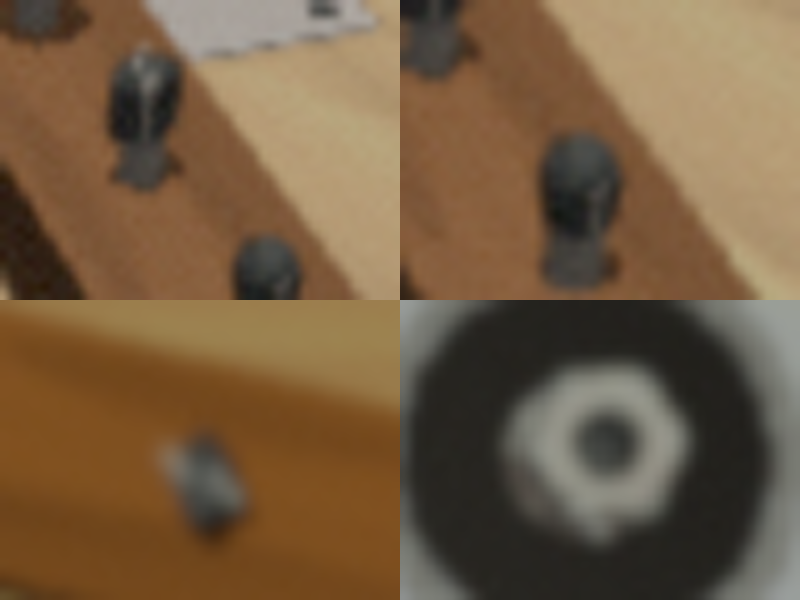

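The zoom confirms that the middle bit is the flat-topped straight one, at scene (303,217) and top (214.5,218.5). The dome is at scene (318,238), and the nut's bore is at top (315.5,249.5).

Run:
```python
from h import *
import rig
print([x for x in dir(rig) if not x.startswith('__')], getattr(rig,'pinch_z',None))
S=camera("scene");T=camera("top")
print("head",tri(S,(303.4,217),T,(214.3,218.5)))
print("nut z.048",onz(T,(315.5,249.5),.048), "scene bore z.05",onz(S,(240+198/6.667,155+95/6.667),.05))
g=cv2.cvtColor(T["frame"],cv2.COLOR_RGB2GRAY)[235:265,295:335]
G=cv2.resize(g,None,fx=10,fy=10,interpolation=cv2.INTER_CUBIC)
m=(G>85).astype(np.uint8);c=max(cv2.findContours(m[60:250,80:300].copy(),0,1)[0],key=cv2.contourArea)[:,0]+[80,60]
d=c-[205,145];th=np.degrees(np.arctan2(-d[:,1],d[:,0]));r=np.hypot(*d.T)
for a in range(-90,150,8):
    k=(th>=a)&(th<a+8)
    if k.any():print(a+4,r[k].mean().round(1),end=' | ')
print(proj(T,[.46,-.11,.048])-proj(T,[.46+.016,-.11,.048]))
s=state();print(s['joint_pos'],s['orientation'],s['time_s'])
```

```text
['MotionError', 'camera', 'pinch_z', 'sign_off', 'state'] 0.0187
head (array([0.55400295, 0.14189248, 0.06282739]), np.float64(3.6507688467459835e-05))
nut z.048 [ 0.48990361 -0.09486707  0.048     ] scene bore z.05 [ 0.49359223 -0.09089123  0.05      ]
-86 85.1 | -78 77.0 | -70 77.9 | -62 81.1 | -54 83.1 | -46 81.5 | -38 77.3 | -30 75.4 | -22 75.6 | -14 77.5 | -6 80.0 | 2 81.6 | 10 81.5 | 18 80.4 | 26 77.7 | 34 76.3 | 42 77.7 | 50 80.4 | 58 82.6 | 66 83.2 | 74 82.2 | 82 80.1 | 90 78.9 | 98 78.4 | 106 79.6 | 114 81.9 | 122 83.0 | 130 82.3 | 138 83.1 | 146 86.9 | [0.01201471 6.98954738]
[-1.52481037e+00  2.58911486e-01  1.53533125e+00  1.24278338e-05
  1.34800138e+00 -2.02807726e-01] [-3.14095698e+00 -1.43088917e-04  2.48790888e-01] 0.3
```

```bash
python3 -m crank '[[-1,300,-250,0,-0.5],[-1,300,-250,0,-0.5],[-1,300,-250,0,-0.5],[-1,300,-250,0,-0.5],[-1,300,-250,0,-0.5],[-1,300,-250,0,-0.5],[-1,300,-250,0,-0.5],[-1,572,-551,0,-1.088],[-1,572,-551,0,-1.088],[-1,572,-551,0,-1.088],[-1,572,-551,0,-1.088],[-1,572,-551,0,-1.088],[-1,572,-551,0,-1.088],[-1,572,-551,0,-1.088],[-1,572,-551,0,-1.088],[-1,572,-551,0,-1.088],[-1,572,-551,0,-1.088],[-1,572,-551,0,-1.088],[-1,572,-551,0,-1.088],[-1,572,-551,0,-1.088]]' 40
```

```text
time_s: 1.97
tool_pos: [0.5564, 0.1476, 0.2308]
orientation: [3.141, -0.003, 1.341]
wrist_force: [-0.0, -0.7, 0.2]
width: 0.0854
gripper_force: 0.0
```

```bash
python3 -m crank '[[-1,0,0,30,0],[-1,0,0,60,0],[-1,0,0,90,0],[-1,0,0,120,0],[-1,0,0,120,0],[-1,0,0,120,0],[-1,0,0,120,0]]'
python3 - <<'E'
from h import *
s=state();y=s['orientation'][2];d=np.array([.554,.142])-s['tool_pos'][:2]
print(s['tool_pos'],s['orientation'],"tx,ty mm",1e3*(d@[np.cos(y),np.sin(y)]),1e3*(d@[np.sin(y),-np.cos(y)]),s['joint_pos'])
E
```

```text
time_s: 2.55
tool_pos: [0.5552, 0.1416, 0.1129]
orientation: [3.14, -0.001, 1.337]
wrist_force: [-0.1, -0.1, 0.8]
width: 0.0853
gripper_force: 0.0
[0.5551868  0.14162918 0.1128847 ] [ 3.13970749e+00 -5.29796042e-04  1.33654981e+00] tx,ty mm 0.08522754686782304 -1.240461253697363 [ 5.51883192e-02  4.01711668e-01  1.63885023e+00 -3.40003305e-05
  1.09907280e+00  2.89450760e-01]
```

```bash
python3 -m crank '[[-1,0,-1,20,0],[-1,0,-1,40,0],[-1,0,-1,55,0],[-1,0,-1,64,0],[-1,0,-1,64,0],[-1,0,-1,64,0],[1,0,-1,64,0],[1,0,-1,64,0],[1,0,-1,64,0],[1,0,-1,64,0],[1,0,-1,64,0],[1,0,-1,64,0],[1,0,-1,64,0],[1,0,-1,64,0],[1,0,-1,64,0],[1,0,-1,64,0]]' 50
python3 - <<'E'
from h import *
s=state();print(s['tool_pos'],s['orientation'],s['wrist_force'],s['wrist_torque'])
E
```

```text
time_s: 3.88
tool_pos: [0.5535, 0.1421, 0.0477]
orientation: [3.141, -0.0, 1.337]
wrist_force: [-2.2, 0.6, 5.3]
width: 0.0185
gripper_force: 48.8
[0.55345415 0.14209888 0.04772941] [ 3.14098497e+00 -2.09613905e-04  1.33681490e+00] [-2.19656384  0.58403934  5.33321653] [0.00740778 0.18244931 0.05957023]
```

```bash
python3 -m crank '[[1,0,0,-10,0],[1,0,0,-25,0],[1,0,0,-50,0],[1,0,0,-80,0],[1,0,0,-90,0],[1,0,0,-90,0]]'
python3 - <<'E'
from h import *
S=camera("scene");T=camera("top");s=state();print(s['tool_pos'],s['width'],s['wrist_force'])
u=proj(S,s['tool_pos']).astype(int);print(u)
a=S["frame"][:,:,::-1]
cv2.imwrite("pics/lift.png",cv2.resize(a[u[1]-50:u[1]+70,u[0]-80:u[0]+80],(800,600),interpolation=cv2.INTER_CUBIC))
E
```

```text
time_s: 4.38
tool_pos: [0.5552, 0.1422, 0.1405]
orientation: [3.136, -0.002, 1.337]
wrist_force: [0.6, 0.9, -0.3]
width: 0.0187
gripper_force: 49.6
[0.55271618 0.14201857 0.13680205] 0.018501640622561735 [ 0.25129308 -0.41925725 -0.91451369]
[305 188]
```

View pics/lift.png

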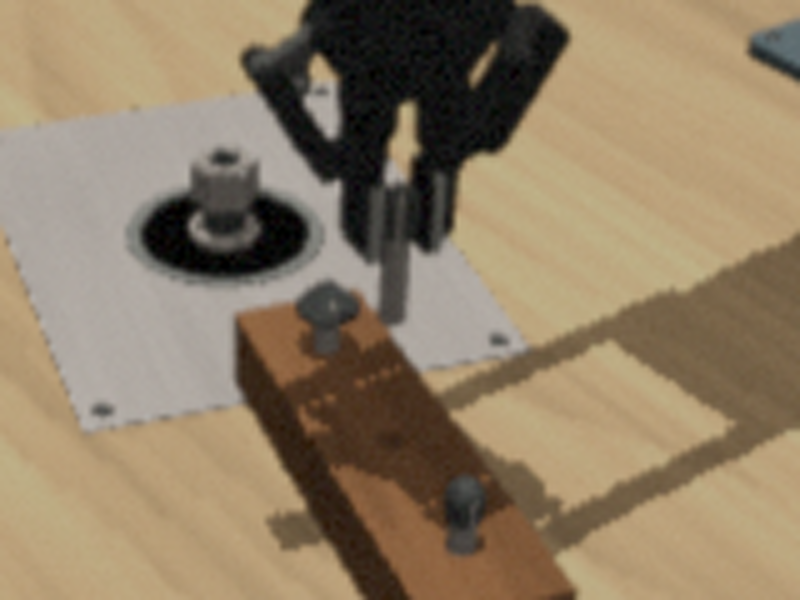

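The bit was lifted upright. Its foot is at scene (303.6,202.4), and the other two bits have not moved. I'll use the held bit to gauge each camera's bias.

Run:
```python
from h import *
S=camera("scene");T=camera("top");s=state();p=s['tool_pos'];print(p)
print("foot scene",onz(S,(303.6,202.4),p[2]+.0187-.054), "pred px",proj(S,p+[0,0,-.0353]))
print("head before: scene",onz(S,(303.4,217),.066),"top",onz(T,(214.3,218.5),.066))
# dark bore blob and hex in both views
for n,c,(u,v),z in(("scene",S,(269,169),.05),("top",T,(315,249),.05)):
    g=cv2.cvtColor(c["frame"],cv2.COLOR_RGB2GRAY);G=cv2.resize(g[v-15:v+15,u-20:u+20],None,fx=10,fy=10,interpolation=cv2.INTER_CUBIC)
    if n=="scene":print(G[100:240:10,100:300:10])
    # darkest blob near centre
    sub=G[100:200,150:260] if n=="top" else G[100:190,140:270]
    m=(sub<(sub.min()+40)).astype(np.uint8);k=cv2.connectedComponentsWithStats(m)
    for st,ce in list(zip(k[2],k[3]))[1:]:
        off=(150,100) if n=="top" else (140,100)
        uv=((ce[0]+off[0]+.5)/10-.5+u-20,(ce[1]+off[1]+.5)/10-.5+v-15);print(n,st,uv,onz(c,uv,z))
```

```text
[0.55185842 0.14196771 0.13549063]
foot scene [0.55396213 0.14012595 0.10019063] pred px [304.92312007 202.51344894]
head before: scene [0.55660945 0.1452867  0.066     ] top [0.55356069 0.14154272 0.066     ]
[[167 168 167 166 167 167 167 167 166 168 169 169 170 170 170 169 169 170
  170 170]
 [169 167 168 168 168 167 167 167 166 167 170 170 170 171 172 170 170 170
  169 171]
 [169 168 167 169 168 167 168 168 167 166 169 169 169 171 172 172 170 170
  170 171]
 [168 169 169 168 168 168 167 168 165 156 152 158 162 161 163 169 172 170
  170 169]
 [169 170 170 168 168 169 164 162 154 127 107 115 131 135 147 162 168 170
  170 169]
 [170 171 171 169 168 166 159 149 126  81  51  56  74  88 128 157 162 165
  167 169]
 [170 170 171 171 164 151 150 147 113  63  40  42  47  71 126 157 152 142
  154 170]
 [169 171 172 172 148 126 135 145 130 110  94  87  96 114 134 137 118 108
  146 174]
 [170 171 173 175 135  99 107 125 136 134 122 117 127 133 134 120  86  88
  143 177]
 [170 171 172 176 134  83  77  93 107 104  97 100 103 101 114 106  76  86
  143 176]
 [170 171 172 175 133  78  63  67  78  80  78  79  78  78  87  82  69  87
  141 175]
 [166 164 163 160 120  73  60  63  69  73  73  73  73  77  76  70  68  81
  127 160]
 [154 147 137 125  94  67  65  66  70  73  73  71  74  78  75  70  68  72
   99 119]
 [121 109  94  72  60  65  67  64  70  76  72  72  75  76  76  69  64  54
   53  62]]
scene [ 47  46  46  22 793] (np.float64(269.40094577553594), np.float64(169.27597730138714)) [ 0.49433036 -0.0912008   0.05      ]
scene [121  84   6   6  26] (np.float64(274.9076923076923), np.float64(172.2576923076923)) [ 0.49051591 -0.07017084  0.05      ]
top [  31   26   55   55 2366] (np.float64(315.40409974640744), np.float64(248.79285714285714)) [ 0.49136695 -0.09440094  0.05      ]
```

```bash
python3 -m crank '[[1,-30,0,-10,-0.12],[1,-60,-1,-10,-0.24],[1,-90,-2,-10,-0.36],[1,-120,-3,-10,-0.48],[1,-150,-4,-10,-0.6],[1,-180,-5,-10,-0.72],[1,-210,-6,-10,-0.84],[1,-235,-6,0,-0.96],[1,-243,-6,0,-1.08],[1,-243,-6,0,-1.2],[1,-243,-6,0,-1.32],[1,-243,-6,0,-1.44],[1,-243,-6,0,-1.56],[1,-243,-6,0,-1.68],[1,-243,-6,0,-1.8],[1,-243,-6,0,-1.92],[1,-243,-6,0,-2.04],[1,-243,-6,0,-2.16],[1,-243,-6,0,-2.28],[1,-243,-6,0,-2.415]]'
python3 -m crank '[[1,0,0,10,0],[1,0,0,20,0],[1,0,0,30,0],[1,0,0,35,0],[1,0,0,35,0],[1,0,0,35,0],[1,0,0,35,0],[1,0,0,35,0]]'
cat > look.py <<'E'
import sys
from h import *
S=camera("scene");s=state();p=s['tool_pos'];print(p,s['orientation'],s['joint_pos'][5],s['wrist_force'].round(1),s['wrist_torque'].round(2))
print("foot px pred",proj(S,p+[0,0,-.0353]),"nut bore px pred",proj(S,[.4915,-.0935,.05]))
a=S["frame"][:,:,::-1]
cv2.imwrite("pics/%s.png"%sys.argv[1],cv2.resize(a[135:195,230:310],(800,600),interpolation=cv2.INTER_CUBIC))
E
python3 look.py n1
```

```text
time_s: 6.25
tool_pos: [0.4899, -0.0925, 0.1355]
orientation: [3.139, -0.002, -2.536]
wrist_force: [-0.5, -1.0, -1.1]
width: 0.0185
gripper_force: 49.6
time_s: 6.92
tool_pos: [0.4914, -0.0931, 0.1027]
orientation: [-3.141, 0.001, -2.542]
wrist_force: [-0.0, -0.5, -1.5]
width: 0.0182
gripper_force: 49.6
[ 0.49140822 -0.09308191  0.10279138] [-3.14067521e+00  5.97085054e-04 -2.54169106e+00] -2.581311551927404 [-0.6 -0.8  0.1] [ 0.   -0.02 -0.03]
foot px pred [269.92230373 162.93036783] nut bore px pred [269.84124736 168.62233334]
```

View pics/n1.png

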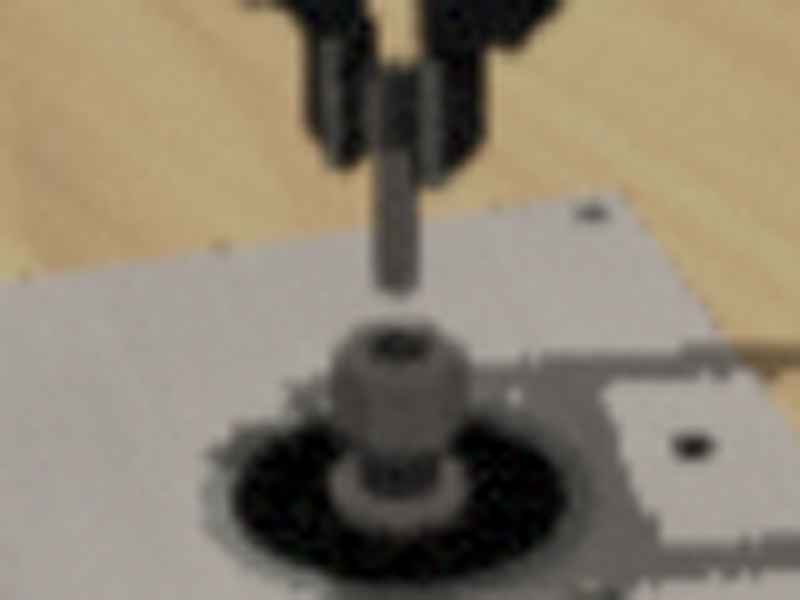

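The shank is about 3 crop pixels (0.8 mm) left of the nut's axis: x 396 against 399–401. In depth I'm unsure of the bore, so I'll fit the black ring in both views; it is larger and sharper.

Run:
```python
from h import *
import os
T=camera("top");S=camera("scene")
b=cv2.imread("pics/top0.png",0);a=cv2.imread("pics/scene0.png",0)
for n,c,g,(x,y,w,h) in(("top",T,b,(285,222,60,56)),("scene",S,a,(245,160,52,45))):
    G=cv2.resize(g[y:y+h,x:x+w],None,fx=8,fy=8,interpolation=cv2.INTER_CUBIC)
    for th in(60,80):
        m=(G<th).astype(np.uint8);cs=cv2.findContours(m,0,1)[0];k=cv2.convexHull(max(cs,key=cv2.contourArea))
        e=cv2.fitEllipse(k);uv=((e[0][0]+.5)/8-.5+x,(e[0][1]+.5)/8-.5+y)
        print(n,th,np.round(e[1],1),e[2],np.round(uv,2),onz(c,uv,0).round(4),onz(c,uv,.006).round(4))
for z in(0,.048,.05):
    print(z,proj(T,[.4915,-.0935,z]),proj(S,[.4915,-.0935,z]))
```

```text
top 60 [286.  291.6] 139.85162353515625 [313.07 250.37] [ 0.4915 -0.0948  0.    ] [ 0.491  -0.0941  0.006 ]
top 80 [296.6 301.9] 141.45433044433594 [313.07 250.36] [ 0.4915 -0.0948  0.    ] [ 0.4911 -0.0941  0.006 ]
scene 60 [138.9 265.8] 89.551025390625 [269.49 184.29] [ 0.4919 -0.0952  0.    ] [ 0.4969 -0.0871  0.006 ]
scene 80 [177.6 269.3] 86.10222625732422 [269.75 182.7 ] [ 0.4869 -0.1017  0.    ] [ 0.492  -0.0936  0.006 ]
0 [312.54609514 250.36312221] [269.93237005 184.5197045 ]
0.048 [314.91236919 248.79327425] [269.84497827 169.27323342]
0.05 [315.01559817 248.72478945] [269.84124736 168.62233334]
```

```bash
python3 -m crank '[[1,0,0.6,7,0],[1,0,0.6,14,0],[1,0,0.6,14,0],[1,0,0.6,15,0],[1,0,0.6,16,0],[1,0,0.6,17,0],[1,0,0.6,17,0]]'
for i in 1 2; do :; done
python3 -m crank '[[1,0,0,1,0],[1,0,0,1,0],[1,0,0,1,0]]'; python3 look.py n2
```

```text
time_s: 7.65
tool_pos: [0.4907, -0.0924, 0.0852]
orientation: [3.141, -0.0, -2.541]
wrist_force: [0.0, -0.0, -1.4]
width: 0.0182
gripper_force: 49.6
time_s: 7.9
tool_pos: [0.4907, -0.0925, 0.0844]
orientation: [-3.141, 0.0, -2.541]
wrist_force: [-0.8, 0.2, -1.3]
width: 0.0183
gripper_force: 49.6
[ 0.49073139 -0.0924703   0.08439621] [-3.14142756e+00  7.81873780e-05 -2.54138120e+00] -2.58096980896619 [-0.6 -0.1 -1.1] [ 0.02 -0.   -0.01]
foot px pred [270.29375311 169.00067421] nut bore px pred [269.84124736 168.62233334]
```

```bash
for i in 1 2 3; do python3 -m crank '[[1,0,0,0.5,0],[1,0,0,1,0],[1,0,0,1,0]]' | grep -E "tool_pos|wrist|width"; done; python3 look.py n2; python3 -c "
from h import *"
```

```text
tool_pos: [0.4908, -0.0926, 0.0834]
wrist_force: [0.2, -0.3, 1.2]
width: 0.0181
tool_pos: [0.491, -0.0928, 0.0825]
wrist_force: [0.4, -0.8, 1.8]
width: 0.0183
tool_pos: [0.491, -0.0929, 0.0816]
wrist_force: [-1.1, -3.8, 3.5]
width: 0.0184
[ 0.49098758 -0.09294769  0.08152896] [-3.14041211e+00  6.47398864e-05 -2.54127629e+00] -2.5809803230697566 [-0.5 -4.1  3.2] [-0.76  0.1   0.01]
foot px pred [270.12148896 169.88349313] nut bore px pred [269.84124736 168.62233334]
```

View pics/n2.png

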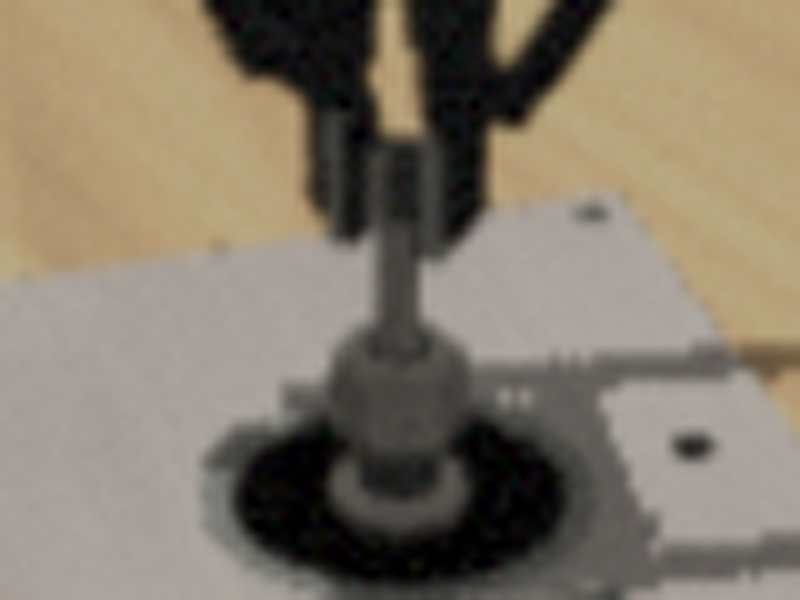

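The shank (x≈398) now stands inside the mouth, its foot about 4 mm deep. The collet is pushing the tool toward −y, so I'll shift about 1 mm that way while going down.

```bash
python3 -m crank '[[1,0.6,-0.8,0,0],[1,0.6,-0.8,0,0],[1,0.6,-0.8,0,0]]' | grep -E "tool_pos|wrist|width"; for i in 1 2 3; do python3 -m crank '[[1,0,0,1,0],[1,0,0,2,0],[1,0,0,2,0]]' | grep -E "tool_pos|wrist|width"; done
```

```text
tool_pos: [0.4906, -0.0935, 0.0813]
wrist_force: [0.6, -3.1, 3.2]
width: 0.0182
tool_pos: [0.4907, -0.0936, 0.0794]
wrist_force: [0.9, -4.0, 2.5]
width: 0.0182
tool_pos: [0.4908, -0.0936, 0.0775]
wrist_force: [0.3, -4.1, 2.7]
width: 0.0185
tool_pos: [0.4908, -0.0936, 0.0755]
wrist_force: [-1.1, -4.4, 2.8]
width: 0.0185
```

```bash
python3 -m crank '[[1,0.6,-0.8,0,0],[1,0.6,-0.8,0,0],[1,0.6,-0.8,0,0]]' | grep -E "tool_pos|wrist|width"; for i in 1 2; do python3 -m crank '[[1,0,0,1,0],[1,0,0,2,0],[1,0,0,2,0]]' | grep -E "tool_pos|wrist|width"; done; python3 look.py n3
```

```text
tool_pos: [0.4905, -0.0941, 0.0753]
wrist_force: [-0.0, -0.7, 5.5]
width: 0.0184
tool_pos: [0.4905, -0.0942, 0.0733]
wrist_force: [-0.5, -1.7, 4.1]
width: 0.0181
tool_pos: [0.4905, -0.0942, 0.0713]
wrist_force: [-0.5, -1.2, 3.4]
width: 0.0186
[ 0.49048884 -0.09422859  0.07120045] [ 3.14121309e+00  3.49025578e-05 -2.54145086e+00] -2.584774570956218 [-0.4 -1.1  3.2] [-0.15  0.07  0.05]
foot px pred [270.04150799 172.96339979] nut bore px pred [269.84124736 168.62233334]
```

View pics/n3.png

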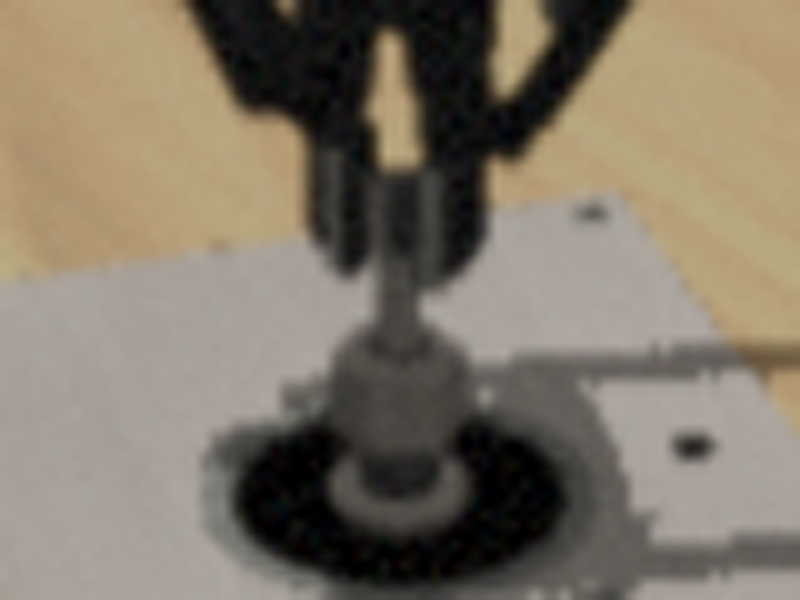

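The shank is still sliding in without slip: about 29 mm shows between head and mouth, which matches the tool height. I'll continue down.

```bash
for i in 1 2 3; do python3 -m crank '[[1,0,0,1.5,0],[1,0,0,3,0],[1,0,0,4,0],[1,0,0,4,0]]' | grep -E "tool_pos|wrist|width"; done;  python3 -m crank '[[1,0,0,0.5,0],[1,0,0,1,0],[1,0,0,1,0]]' | grep -E "tool_pos|wrist|width"
```

```text
tool_pos: [0.4905, -0.0942, 0.0672]
wrist_force: [0.0, -0.5, 3.6]
width: 0.0181
tool_pos: [0.4905, -0.0943, 0.0632]
wrist_force: [-0.1, -1.6, 3.8]
width: 0.0188
tool_pos: [0.4906, -0.0943, 0.0594]
wrist_force: [-0.4, -0.3, 4.8]
width: 0.0183
tool_pos: [0.4906, -0.0943, 0.0587]
wrist_force: [-1.0, -0.7, 9.0]
width: 0.0182
```

```bash
for i in 1 2 3 4 5; do python3 -m crank '[[1,0,0,0.4,0],[1,0,0,0.8,0],[1,0,0,0.8,0]]' | grep -E "tool_pos|wrist"; done
```

```text
tool_pos: [0.4907, -0.0943, 0.0579]
wrist_force: [-0.9, 0.6, 9.0]
tool_pos: [0.4906, -0.0943, 0.0571]
wrist_force: [-2.2, -0.5, 8.9]
tool_pos: [0.4906, -0.0943, 0.0563]
wrist_force: [-1.4, 0.7, 8.5]
tool_pos: [0.4907, -0.0943, 0.0557]
wrist_force: [-2.7, -0.5, 11.5]
tool_pos: [0.4908, -0.0943, 0.0556]
wrist_force: [-3.0, 0.1, 16.8]
```

```bash
for i in 1; do python3 -m crank '[[1,0,0,0.4,0],[1,0,0,0.4,0],[1,0,0,0.4,0]]' | grep -E "tool_pos|wrist"; done
```

```text
tool_pos: [0.4909, -0.0943, 0.0556]
wrist_force: [-5.0, 2.2, 19.8]
```

```bash
python3 -m crank '[[1,0,0,-0.6,0],[-1,0,0,-0.6,0],[-1,0,0,-0.6,0],[-1,0,0,-0.6,0],[-1,0,0,-0.6,0],[-1,0,0,-0.6,0],[-1,0,0,-0.6,0],[-1,0,0,-0.6,0],[-1,0,0,10,0],[-1,0,0,20,0],[-1,0,0,28,0],[-1,0,0,33,0],[-1,0,0,33,0],[-1,0,0,33,0]]'; python3 look.py n4
```

```text
time_s: 14.47
tool_pos: [0.4903, -0.0943, 0.0205]
orientation: [3.141, -0.001, -2.541]
wrist_force: [-0.0, -0.8, 0.8]
width: 0.0855
gripper_force: 0.0
[ 0.49062066 -0.09443824  0.02083904] [ 3.14132923e+00 -1.30988996e-04 -2.54141615e+00] -2.584805427061538 [ 0.7 -0.6  0. ] [-0.03  0.01 -0.03]
foot px pred [270.04645717 188.72696612] nut bore px pred [269.84124736 168.62233334]
```

View pics/n4.png

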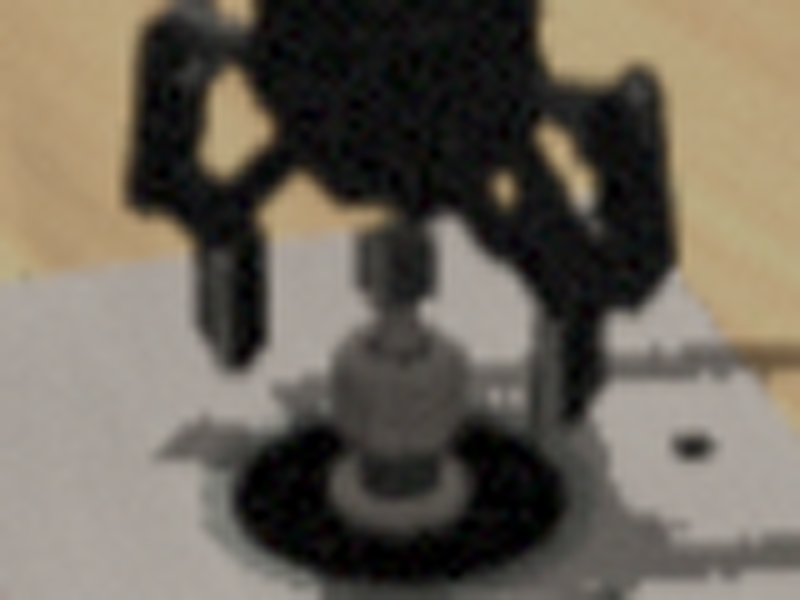

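The bit stands upright in the collet with its head at (397,270) and about 14 mm of shank showing. The fingers straddle the nut, so I'll close on it.

```bash
python3 -m crank '[[1,0,0,0,0],[1,0,0,0,0],[1,0,0,0,0],[1,0,0,0,0],[1,0,0,0,0],[1,0,0,0,0],[1,0,0,0,0],[1,0,0,0,0],[1,0,0,0,0]]' 90; python3 -c "
from rig import *
s=state();print(s['tool_pos'],s['wrist_force'],s['wrist_torque'],s['joint_pos'][5])"
```

```text
time_s: 15.27
tool_pos: [0.4905, -0.0941, 0.0215]
orientation: [3.141, 0.0, -2.542]
wrist_force: [-1.5, 1.3, 6.4]
width: 0.0305
gripper_force: 89.0
[ 0.49048633 -0.09414113  0.02154622] [-1.45625008  1.27208219  6.3653405 ] [ 0.31234494  0.322296   -0.09281019] -2.584702917049882
```

```bash
cat > t.py <<'E'
from rig import *
s=state();print(round(s['time_s'],2),s['tool_pos'].round(4),"F",s['wrist_force'].round(1),"M",s['wrist_torque'].round(3),"j6",s['joint_pos'][5].round(3),"yaw",s['orientation'][2].round(3),"w",round(s['width'],4))
E
for i in 1 2 3; do python3 -m crank '[[1,0,0,0,0.05],[1,0,0,0,0.1]]' >/dev/null; python3 t.py; done
```

```text
15.43 [ 0.4905 -0.0942  0.0216] F [-0.8  1.8  7.4] M [0.249 0.223 0.474] j6 -2.483 yaw -2.642 w 0.0302
15.6 [ 0.4906 -0.0943  0.0216] F [-1.7  1.9  6.3] M [0.247 0.239 0.486] j6 -2.383 yaw -2.742 w 0.0305
15.77 [ 0.4906 -0.0943  0.0216] F [-0.9  1.8  5.7] M [0.176 0.286 0.493] j6 -2.283 yaw -2.843 w 0.0309
```

```bash
for i in 1 2 3 4 5 6; do python3 -m crank '[[1,0,0,0,0.06],[1,0,0,0,0.12]]' >/dev/null; python3 t.py; done
```

```text
15.93 [ 0.4906 -0.0944  0.0216] F [-1.3  1.6  5.8] M [0.124 0.263 0.496] j6 -2.163 yaw -2.963 w 0.0303
16.1 [ 0.4906 -0.0945  0.0216] F [-1.1  0.1  6.3] M [0.102 0.263 0.463] j6 -2.043 yaw -3.083 w 0.0304
16.27 [ 0.4906 -0.0946  0.0216] F [-1.7 -0.3  5.3] M [0.023 0.287 0.44 ] j6 -1.923 yaw 3.08 w 0.0305
16.43 [ 0.4906 -0.0947  0.0216] F [-1.9 -0.6  6.1] M [-0.057  0.308  0.532] j6 -1.803 yaw 2.96 w 0.0304
16.6 [ 0.4906 -0.0947  0.0216] F [-2.1 -0.4  5.1] M [-0.078  0.349  0.538] j6 -1.683 yaw 2.841 w 0.0305
16.77 [ 0.4906 -0.0948  0.0216] F [-2.6 -0.5  5.5] M [-0.154  0.388  0.573] j6 -1.563 yaw 2.721 w 0.0304
```

```bash
for i in 1 2 3; do python3 -m crank '[[1,0,0,0,0.05],[1,0,0,0,0.1]]' >/dev/null; python3 t.py; done
```

```text
16.93 [ 0.4905 -0.0949  0.0216] F [-2.2 -0.6  5.4] M [-0.217  0.357  0.617] j6 -1.463 yaw 2.621 w 0.0305
17.1 [ 0.4905 -0.0949  0.0216] F [-3.3 -0.9  6.1] M [-0.213  0.367  0.679] j6 -1.363 yaw 2.521 w 0.0304
17.27 [ 0.4904 -0.095   0.0215] F [-2.4 -1.9  5.6] M [-0.228  0.453  0.715] j6 -1.263 yaw 2.422 w 0.0308
```

```bash
for i in 1 2 3; do python3 -m crank '[[1,0,0,0,0.04],[1,0,0,0,0.08],[1,0,0,0,0.08]]' >/dev/null; python3 t.py; done
```

```text
17.52 [ 0.4904 -0.095   0.0216] F [-3.1 -3.1  5.7] M [-0.336  0.519  0.28 ] j6 -1.184 yaw 2.342 w 0.0305
17.77 [ 0.4904 -0.095   0.0216] F [-3.2 -2.4  5.8] M [-0.409  0.518  0.27 ] j6 -1.104 yaw 2.262 w 0.0309
18.02 [ 0.4904 -0.0951  0.0216] F [-3.6 -2.6  5.4] M [-0.373  0.601  0.327] j6 -1.024 yaw 2.182 w 0.0305
```

The extra holding row let the friction relax, so I'll read the torque while the nut is moving.

```bash
for i in 1 2; do python3 -m crank '[[1,0,0,0,0.03],[1,0,0,0,0.06]]' >/dev/null; python3 t.py; done
```

```text
18.18 [ 0.4903 -0.0951  0.0216] F [-3.4 -2.9  6.2] M [-0.303  0.498  0.853] j6 -0.965 yaw 2.123 w 0.0301
18.35 [ 0.4903 -0.0951  0.0215] F [-2.9 -2.3  5.5] M [-0.29   0.536  0.84 ] j6 -0.905 yaw 2.063 w 0.0305
```

```bash
for i in 1 2; do python3 -m crank '[[1,0,0,0,0.025],[1,0,0,0,0.05]]' >/dev/null; python3 t.py; done
```

```text
18.52 [ 0.4903 -0.0951  0.0216] F [-4.4 -2.9  6.1] M [-0.417  0.55   0.797] j6 -0.855 yaw 2.013 w 0.0301
18.68 [ 0.4902 -0.0951  0.0215] F [-3.7 -3.   5.6] M [-0.379  0.572  0.877] j6 -0.805 yaw 1.963 w 0.0305
```

```bash
python3 -m crank '[[-1,0,0,0,0],[-1,0,0,0,0],[-1,0,0,0,0],[-1,0,0,0,0],[-1,0,0,0,0],[-1,0,0,0,0],[-1,0,0,0,0],[-1,0,0,-30,0],[-1,0,0,-60,0],[-1,0,0,-95,0],[-1,0,0,-130,0],[-1,0,0,-150,0],[-1,0,0,-150,0],[-1,0,0,-150,0],[-1,0,0,-150,0]]'; python3 look.py n5
```

```text
time_s: 19.93
tool_pos: [0.4899, -0.0942, 0.1701]
orientation: [-3.141, -0.001, 1.962]
wrist_force: [-1.1, 1.0, -1.4]
width: 0.0854
gripper_force: 0.0
[ 0.48963556 -0.09401072  0.16954656] [-3.13979496e+00 -1.91341999e-03  1.96184357e+00] -0.8048797136322268 [-0.1 -0.  -1. ] [ 0.   -0.04  0.  ]
foot px pred [270.18848314 139.73895583] nut bore px pred [269.84124736 168.62233334]
```

View pics/n5.png

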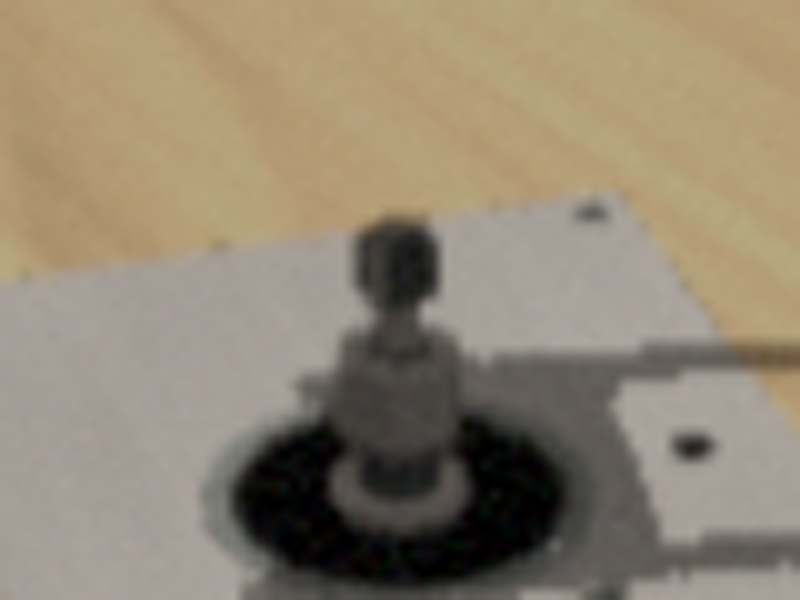

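The bit stands upright with its head at (397,265) and the same height of shank showing. The nut has turned and the gripper is clear, so I'll hand it in.

```bash
python3 -c "
from rig import *
print(sign_off())"
```

```text
the job is handed in; nothing more can be done
None
```

I handed the job in at about 20 s: the straight bit stands on the collet stop, the nut is tightened to roughly 0.40–0.45 N m above its running torque, and the gripper is open and clear; the hand-in returned no verdict, so I can't confirm the result, and the jaw forces couldn't be read directly.

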